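# Centre the teapot on the banding wheel, handle to the near edge

### The job

Set the unpainted teapot up for decorating: using only your fingertips or the outside of the fingers, gently push it along the banding wheel until it stands in the exact middle of the wheel's rings, with its handle pointing squarely at the near edge of the table, the robot's side. The wheel head turns freely, so the pot may be swung round by pushing its handle. Do not pinch, lift or tip the teapot, and leave the lid, brush, cup, glaze jars and clay animals where they are.

Things in the scene. Friction and masses are not known exactly. Their poses are not given: they have to be found in the camera images.
- teapot: Unglazed clay teapot, no lid on, 0.27-0.53 kg, upright on the wheel. Origin: centre of its round underside; z up. Hollow round body 66 mm high, wall 4 mm; radius 40 mm at the foot, 53 mm at the belly (32 mm up), 37 mm at the mouth. Straight handle along its own -x, short spout along its own +y. Placed right when its x axis is the world x axis (handle to -x, spout to +y).
- handle_tip (a point): Centre of the free end of the teapot's handle, 116 mm from the pot's axis, 57 mm above its foot. The handle leaves the belly 40 mm above the foot, rises 14 degrees outward and is 21 mm thick at the root, 25 mm at this end.
- spout_tip (a point): Middle of the lip of the teapot's spout, 74 mm from the pot's axis, 61 mm above its foot; the spout is 28 mm thick at the belly, 14 mm at the lip.
- wheel_center (a point): Middle of the banding wheel's flat top, on its turning axis, 75 mm above the table; it does not move. The aluminium head is a disc of radius 110 mm, 9 mm thick, with dark engraved rings of radius 60, 80 and 100 mm round the middle, on a green cast base fixed to the table. Only the position matters: this frame's angle about z means nothing.
- wheel (a joint): Turn of the wheel head in rad, anticlockwise from above, no stops, 0 at the start. Light drag of 0.015 Nm, less than it takes to twist the pot on it, so pot and head usually turn together; pushed slowly it stops at once, pushed fast it coasts a little. Its final value does not matter.
- table_mark (a point): An unmarked fixed point of the table top at world (0.55, 0, 0), under the work; its axes are the world axes. The near edge of the table, behind the robot, runs along its y; the handle must point along its -x.
- lid: The teapot's lid, lying on the table beside the wheel: disc 72 mm across, 30 mm high with its knob. Leave alone.
- brush: Brush, 170 mm long, lying beside the wheel. Leave alone.
- cup: Terracotta cup, 64 mm across, 60 mm high, standing beside the wheel. Leave alone.
- glaze_blue: Blue glaze jar, 52 mm across, 85 mm high, to the left. Leave alone.
- glaze_red: Red glaze jar, 52 mm across, 85 mm high, to the left. Leave alone.
- bird: Small tan clay bird, about 90 mm long and 80 mm high, to the right. Leave alone.
- beast: Small dark clay four-legged animal, about 110 mm long and 67 mm high, to the right. Leave alone.
There are look-alikes about, which are no part of the job. Leave any red look-alike of the teapot alone.

How it is judged:
At the end, for the whole second after the job is handed in: The teapot stands upright and at rest on the wheel, its axis within 7 mm of the wheel's axis, its handle pointing at the near edge (world -x) within 0.25 rad (horizontal distance between teapot and wheel_center below 0.007 m and angle between the x axis of teapot and the x axis of table_mark, either way round below 0.25 rad and world x of handle_tip below 0.55 m and z of teapot in the frame of wheel_center between -0.003 and 0.003 m and angle between teapot's own z axis and vertical below 0.05 rad and linear speed of teapot below 0.01 m/s and angular speed of teapot below 0.05 rad/s); the robot touches nothing.
It fails at once if the teapot is lifted more than 6 mm off the wheel or falls off it (z of teapot in the frame of wheel_center above 0.006 m or z of teapot in the frame of wheel_center below -0.01 m).
It fails at once if the teapot is tipped more than 0.12 rad (angle between teapot's own z axis and vertical above 0.12 rad).
It fails at once if the teapot is pinched, pressed or struck with more than 10 N (contact force between the arm and teapot above 10 N).
It fails at once if the lid, brush, cup, a glaze jar or a clay animal is moved more than 20 mm (distance of any of lid, brush, cup, glaze_blue, glaze_red, bird, beast from where it was at the start of the episode above 0.02 m).
It also fails if it takes over 72 s, if anything falls off the work surface, if the arm or the gripper's body presses on something with over 40 N, if the wrist force passes 120 N, or if a joint passes its speed limit or range.

### The arm

A 6-joint arm with a two-finger parallel gripper is mounted at the origin on the work surface. World frame = base frame: x ahead of the robot, y to its left, z up, the work surface at z = 0. Lengths are in m, angles in rad, forces in N, time in s.
With the tool pointing down it reaches from about 0.35 to 0.975 m from the base axis. Payload 4.9 kg.
Tool frame: the origin (TCP) lies at the very end of the fingers, on their centre line; the grasp point (between the pads) lies 19 mm behind it; z points along the fingers, y is the line along which they close (so a half turn about z gives the same grasp; the last joint's range is limited). The gripper opens to 85 mm and grips with 20 to 120 N. Pads are 22 mm wide; open, the fingers measure 114 mm over their backs; the gripper's body (76 mm by 85 mm) begins 54 mm behind the grasp point. The pads swing forward as they close: fully open they stand 13 mm farther back than shut.
Start: joints at [1.124, 0.053, 1.613, -0, 1.476, -0.119], TCP at [0.201, 0.592, 0.204] pointing down, gripper open.
Joint ranges: [-3.01, 3.01], [-1.01, 2.22], [0.06, 2.58], [-1.02, 4.17], [0.09, 2.62], [-3.14, 3.14]. Speed limits (rad/s): [2.57, 2.57, 3.14, 3.14, 3.14, 3.14].

### API

Orientations are given as a unit quaternion [w, x, y, z].
In Python, from plant import manip gives the robot as it stands.
- The arm moves only by the tool send_rows, never from a script. Its argument "increments" is a list of rows, each an object of numbers: "claw": the closure, from -1 (fully open) to 1 (shut); "dx", "dy", "dz": the shift along the tool's x, y, z in units of 0.5 m (1.0 is 0.5 m); "yaw": the turn about the tool's z in units of 1.5 rad (1.0 is 1.5 rad). A call has 1 to 20 rows; each row is the pose to reach, as a shift and turn from the pose commanded when the call began, along the tool's axes at that moment; what a row does not reach only later rows make up. A row lasts 1/8 s, in which the tool goes at most 62.5 mm and 10.7 degrees, less where a joint would pass 70% of its speed; a pose out of reach is approached as far as the arm can. A call with a number of a shift or a turn outside -1 to 1 is refused whole. A call with a gripper value outside its range is refused whole. The fingers move at their own pace and stop on an object; the grip force is fixed at half the most. Time passes only in rows, so rows that repeat a pose let the fingers close. It gives the time, the measured TCP pose, the force, the opening and the grip force at its end, in the units of the state.
- manip.state(): the state, without advancing time (a new reading comes with each control period).
- manip.grab_frame(name): name is "scene" or "top" or "wrist"; returns the picture (420x560x3 uint8, red, green, blue); there is no depth.
- manip.camera_params(name): a dict with "camera_matrix" (3x3 intrinsics, pixels), "extrinsics" (4x4, takes a point from world to camera coordinates); the wrist camera has in their place "tool_from_camera" (4x4, takes a point from camera to tool coordinates, whose origin is the TCP and whose axes are the flange's). Camera axes: x right, y down, z forward; pixel columns grow to the right and rows downward; lengths in m; the calibration is good to about 2 mm. A picture is of the moment at which its call begins: read the wrist's pose just before it. camera_params takes no time and is no camera call.
- manip.job_done(): hands the job in; it is judged then, once.
The state is a dict: "time": time; "joint_pos": joint angles; "joint_vel": joint speeds; "joint_efforts": joint torques, N m; "tool_pos": TCP position; "tool_rot": TCP orientation; "contact_force": force on the tool from outside, world axes, zero at the start; "ft_torque": the same for the moment, N m; "gripper_width": opening from 0.0 (shut) to 1.0 (fully open); "grasp_force": force on a finger pad.
Only numpy, scipy, OpenCV 4.12 (cv2) and the standard library are available. Lean on these libraries where they do the work, as an engineer would, in place of code of your own. Each camera call takes 0.05 s, during which the arm holds its last target. There are 200 camera calls.

## Working session

There is one attempt and no reset: what is moved stays moved. The work goes in short steps, Python scripts to look and compute and a tool call to move; the robot and the scene stay as the last step left them, time stands still between calls to the robot, and variables do not carry over. Pictures are saved under pics/ and viewed, at most 10 in all, crops included, and the job is handed in when it is done.

Besides the shell and the picture viewer there is one more tool, called after "Emit:" as name(argument=value, ...) on one line, values as JSON. send_rows: Moves the arm, as the interface text tells. Shifts and turns lie within -1 to 1; 1 stands for 0.5 m of shift or 1.5 rad of turn. Its arguments: {"type":"object","properties":{"increments":{"type":"array","items":{"type":"object","properties":{"claw":{"type":"number"},"dx":{"type":"number"},"dy":{"type":"number"},"dz":{"type":"number"},"yaw":{"type":"number"}}}}},"required":["increments"]}

```bash
mkdir -p pics; ls; python3 - <<'E'
from plant import manip
import cv2,numpy as np
for n in("top","scene"):
    im=manip.grab_frame(n); cv2.imwrite(f"pics/{n}0.png",im[:,:,::-1]); p=manip.camera_params(n)
    print(n,np.round(p["camera_matrix"],1).tolist(),np.round(p["extrinsics"],3).tolist())
s=manip.state();print(s)
print(manip.camera_params("wrist"))
E
```

```text
pics
top [[401.1, 0.0, 273.2], [0.0, 401.1, 212.0], [0.0, 0.0, 1.0]] [[-0.024, -1.0, -0.004, -0.021], [-0.997, 0.024, -0.076, 0.472], [0.076, 0.002, -0.997, 1.038], [0.0, 0.0, 0.0, 1.0]]
scene [[430.5, 0.0, 285.0], [0.0, 430.5, 208.2], [0.0, 0.0, 1.0]] [[-0.162, 0.987, -0.001, 0.098], [0.774, 0.126, -0.621, -0.322], [-0.613, -0.101, -0.784, 1.73], [0.0, 0.0, 0.0, 1.0]]
{'time': 0.1, 'joint_pos': array([ 1.12400407e+00,  5.33178219e-02,  1.61416633e+00,  9.67582094e-06,
        1.47601391e+00, -1.18990370e-01]), 'joint_vel': array([ 0.00045171, -0.00062675, -0.00390838,  0.00101276, -0.00233045,
       -0.00091508]), 'joint_efforts': array([-6.06726735e-05, -3.94903457e+01, -3.71361995e+01, -1.00635191e-04,
        3.94015282e-03, -2.69051768e-07]), 'tool_pos': array([0.20094648, 0.59115695, 0.20256353]), 'tool_rot': array([-2.70556843e-04,  1.63168483e-01,  9.86597759e-01, -9.13496129e-04]), 'contact_force': array([ 0.47809544,  0.31986701, -0.20163354]), 'ft_torque': array([-0.00336523, -0.00351869, -0.02816697]), 'grasp_force': 0.0, 'gripper_width': 0.9979596889779813}
{'camera_matrix': array([[342.77028926,   0.        , 273.74067075],
       [  0.        , 342.77028926, 207.42102232],
       [  0.        ,   0.        ,   1.        ]]), 'tool_from_camera': array([[-4.95817998e-04, -9.51093612e-01, -3.08902404e-01,
         7.82939531e-02],
       [ 9.99999819e-01, -3.66297050e-04, -4.77287071e-04,
         8.52205439e-04],
       [ 3.40794645e-04, -3.08902584e-01,  9.51093622e-01,
        -1.70227921e-01],
       [ 0.00000000e+00,  0.00000000e+00,  0.00000000e+00,
         1.00000000e+00]])}
```

View pics/top0.png

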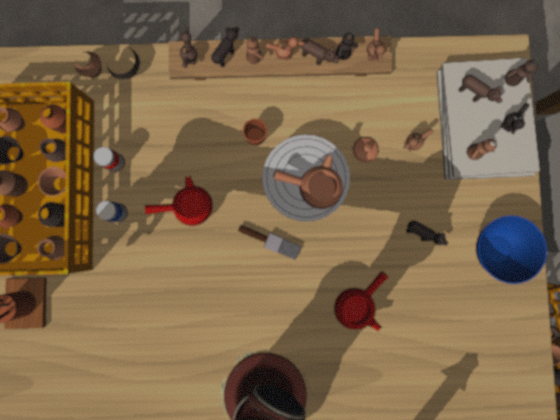

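View pics/scene0.png

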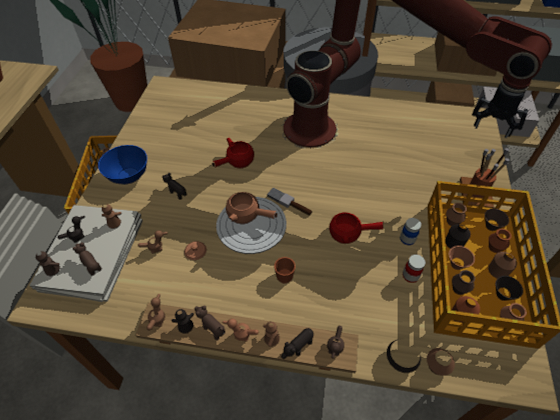

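Top view: the wheel is centred at about (306,178). The pot is at about (322,187), with its handle pointing left (+y) to (277,177) and its spout up (+x). The pot therefore has to move towards +x, +y and turn about 100° anticlockwise. The scene view agrees with this.

```bash
cat > h.py <<'E'
from plant import manip
import cv2,numpy as np
from scipy.spatial.transform import Rotation as R
def cam(n):
    p=manip.camera_params(n); K=p["camera_matrix"]
    if n!="wrist":
        return K,np.linalg.inv(p["extrinsics"])
    s=manip.state(); q=s["tool_rot"]; T=np.eye(4)
    T[:3,:3]=R.from_quat([q[1],q[2],q[3],q[0]]).as_matrix(); T[:3,3]=s["tool_pos"]
    return K,T@p["tool_from_camera"]
def ray(K,T,px,z):
    px=np.atleast_2d(np.asarray(px,float))
    d=np.c_[(px-K[:2,2])/K[[0,1],[0,1]],np.ones(len(px))]@T[:3,:3].T
    return (T[:3,3]+d*((z-T[2,3])/d[:,2])[:,None])[:,:2]
def proj(K,T,P):
    c=np.linalg.inv(T)@np.append(P,1); return K[:2,:2]@(c[:2]/c[2])+K[:2,2]
def circ(P,r=None):  # robust circle fit to metric points
    from scipy.optimize import least_squares
    x0=[*np.median(P,0),r or .05]
    f=lambda v:np.hypot(*(P-v[:2]).T)-(r or v[2])
    return least_squares(f,x0,loss="soft_l1",f_scale=.002).x
E
python3 - <<'E'
from h import *
K,T=cam("top"); im=manip.grab_frame("top"); hsv=cv2.cvtColor(im,cv2.COLOR_RGB2HSV)
for r,c in[(178,270),(215,306),(178,280),(187,322),(187,340),(170,325),(230,306),(130,306),(178,306)]:print(r,c,im[r,c],hsv[r,c])
cr=np.array(im[125:230,250:365]);cv2.imwrite("pics/crop0.png",cv2.resize(cr[:,:,::-1],None,fx=5,fy=5,interpolation=cv2.INTER_CUBIC))
S=(hsv[:,:,1]<60).astype(np.uint8);S[:130]=0;S[225:]=0;S[:,:258]=0;S[:,355:]=0
cs=max(cv2.findContours(S,0,1)[0],key=cv2.contourArea); h=cv2.convexHull(cs)[:,0]
P=ray(K,T,h,.075);print("wheel",circ(P),circ(P,.11),len(P))
for n,px in(("pot",(322,187)),("tip",(277,177))):print(n,ray(K,T,px,.135))
for n,px in(("lid",(365,148)),("cup",(255,130)),("brush1",(240,229)),("brush2",(298,250))):print(n,ray(K,T,px,.02))
E
```

```text
178 270 [106 108 105] [ 50   7 108]
215 306 [112 110 109] [ 10   7 112]
178 280 [164 110  84] [ 10 124 164]
187 322 [105  67  52] [  8 129 105]
187 340 [106  71  58] [  8 115 106]
170 325 [136  91  70] [ 10 124 136]
230 306 [154 128  85] [ 19 114 154]
130 306 [112  92  61] [ 18 116 112]
178 306 [115  72  52] [ 10 140 115]
wheel [ 0.55337009 -0.1157672   0.1098975 ] [ 0.55337581 -0.11578099  0.11      ] 38
pot [[ 0.51841137 -0.14865743]]
tip [[ 0.54473875 -0.04348916]]
lid [[ 0.63568447 -0.28044123]]
cup [[0.69173558 0.010941  ]]
brush1 [[0.42847082 0.05568145]]
brush2 [[ 0.37005792 -0.09466656]]
```

View pics/crop0.png

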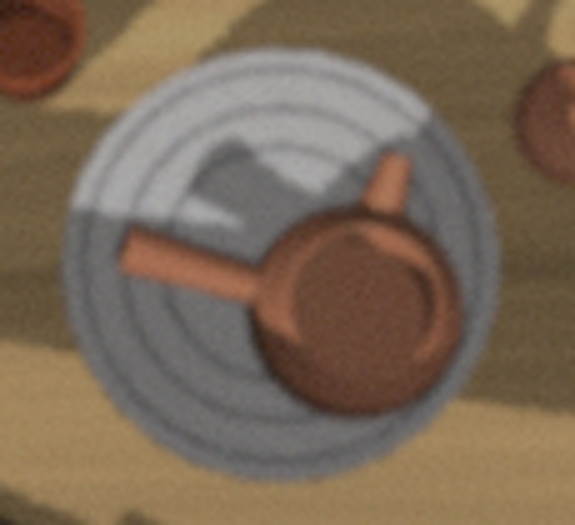

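The wheel fits radius 109.9 mm against 110 given, so its centre is (0.553, -0.116). Next I measure the pot belly as a circle and find the handle direction.

```bash
cat >> h.py <<'E'
W=np.array([.5534,-.1158])
def pot(n="top",z0=.075):
    K,T=cam(n); im=cv2.GaussianBlur(manip.grab_frame(n),(3,3),0); hsv=cv2.cvtColor(im,cv2.COLOR_RGB2HSV)
    M=((hsv[:,:,0]<=14)&(hsv[:,:,1]>85)).astype(np.uint8)
    c=np.int32(proj(K,T,[*W,.1])); sc=K[0,0]/np.linalg.norm(T[:3,3]-[*W,.1])
    k=np.zeros_like(M);cv2.circle(k,[int(v) for v in c],int(.13*sc),1,-1);M*=k
    l=cv2.connectedComponentsWithStats(M); i=1+np.argmax(l[2][1:,4]); M=(l[1]==i).astype(np.uint8)
    M=cv2.morphologyEx(M,cv2.MORPH_CLOSE,np.ones((3,3)))
    d=int(.05*sc)|1
    B=cv2.morphologyEx(M,cv2.MORPH_OPEN,cv2.getStructuringElement(cv2.MORPH_ELLIPSE,(d,d)))
    P=ray(K,T,max(cv2.findContours(B,0,1)[0],key=cv2.contourArea)[:,0],.107)
    v=circ(P); u=circ(P,.053)
    Y,X=np.nonzero(M); Q=ray(K,T,np.c_[X,Y],.128); D=Q-u[:2]; rr=np.hypot(*D.T)
    H=D[(rr>.08)]; ang=np.arctan2(*H.mean(0)[::-1]) if len(H) else np.nan
    print(n,"free",v.round(4),"r53",u[:2].round(4),"off",((u[:2]-W)*1000).round(1),"handle deg",np.degrees(ang).round(1),"rmax",rr.max().round(3),len(H))
    return u[:2],ang,im
E
python3 - <<'E'
from h import *
u,a,_=pot()
d=W-u;print(np.linalg.norm(d),np.degrees(np.arctan2(d[1],d[0])))
E
```

```text
top free [ 0.5233 -0.1491  0.0491] r53 [ 0.5239 -0.1487] off [-29.5 -32.9] handle deg 75.8 rmax 0.115 125
0.04416487147857688 48.064805389392816
```

Emit:
send_rows(increments=[{"claw":1,"dx":-0.85,"dy":-0.64,"yaw":0.27},{"claw":1,"dx":-0.85,"dy":-0.64,"yaw":0.27},{"claw":1,"dx":-0.85,"dy":-0.64,"yaw":0.27},{"claw":1,"dx":-0.85,"dy":-0.64,"yaw":0.27},{"claw":1,"dx":-0.85,"dy":-0.64,"yaw":0.27},{"claw":1,"dx":-0.85,"dy":-0.64,"yaw":0.27},{"claw":1,"dx":-0.85,"dy":-0.64,"yaw":0.27},{"claw":1,"dx":-0.85,"dy":-0.64,"yaw":0.27},{"claw":1,"dx":-0.85,"dy":-0.64,"yaw":0.27},{"claw":1,"dx":-0.85,"dy":-0.64,"yaw":0.27},{"claw":1,"dx":-0.85,"dy":-0.64,"yaw":0.27},{"claw":1,"dx":-0.85,"dy":-0.64,"yaw":0.27}])

```text
invalid input
```

```bash
cat >> h.py <<'E'
def go(x,y,z,ydeg=None):
    "print move units; ydeg: wanted world angle of the tool y axis"
    s=manip.state(); q=s["tool_rot"]; Rm=R.from_quat([q[1],q[2],q[3],q[0]]).as_matrix()
    d=Rm.T@(np.array([x,y,z])-s["tool_pos"]); a=np.degrees(np.arctan2(Rm[1,1],Rm[0,1]))
    yw=0 if ydeg is None else -np.radians(ydeg-a)
    print("t",round(s["time"],2),"pos",s["tool_pos"].round(4),"ydeg",a.round(2),"move",(d/.5).round(3),"yaw",round(yw/1.5,3),"F",s["contact_force"].round(2),"grip",round(s["gripper_width"],2),"j6",s["joint_pos"][5].round(2))
E
python3 -c "
from h import *
go(.4587,-.2212,.2,48)"
```

```text
t 0.2 pos [0.201  0.5913 0.2029] ydeg 71.22 move [-1.011 -1.373  0.008] yaw 0.27 F [-0.11 -0.21 -0.14] grip 1.0 j6 -0.12
```

Emit:
send_rows(increments=[{"claw":1,"dx":-0.85,"dy":-0.64,"dz":0,"yaw":0.27},{"claw":1,"dx":-0.85,"dy":-0.64,"dz":0,"yaw":0.27},{"claw":1,"dx":-0.85,"dy":-0.64,"dz":0,"yaw":0.27},{"claw":1,"dx":-0.85,"dy":-0.64,"dz":0,"yaw":0.27},{"claw":1,"dx":-0.85,"dy":-0.64,"dz":0,"yaw":0.27},{"claw":1,"dx":-0.85,"dy":-0.64,"dz":0,"yaw":0.27},{"claw":1,"dx":-0.85,"dy":-0.64,"dz":0,"yaw":0.27},{"claw":1,"dx":-0.85,"dy":-0.64,"dz":0,"yaw":0.27},{"claw":1,"dx":-0.85,"dy":-0.64,"dz":0,"yaw":0.27},{"claw":1,"dx":-0.85,"dy":-0.64,"dz":0,"yaw":0.27},{"claw":1,"dx":-0.85,"dy":-0.64,"dz":0,"yaw":0.27},{"claw":1,"dx":-0.85,"dy":-0.64,"dz":0,"yaw":0.27}])

```text
time: 1.7
tool_pos: [0.5, 0.1529, 0.2036]
tool_rot: [-0.0, 0.357, 0.934, 0.0]
contact_force: [0.4, -0.3, 0.4]
gripper_width: -0.003
grasp_force: 0.0
```

```bash
python3 -c "
from h import *
go(.4587,-.2212,.2,48)"
```

```text
t 1.7 pos [0.5    0.1529 0.2036] ydeg 48.11 move [-0.438 -0.612  0.007] yaw 0.001 F [ 0.43 -0.34  0.41] grip -0.0 j6 -0.69
```

Emit:
send_rows(increments=[{"claw":1,"dx":-0.438,"dy":-0.612,"dz":0,"yaw":0},{"claw":1,"dx":-0.438,"dy":-0.612,"dz":0,"yaw":0},{"claw":1,"dx":-0.438,"dy":-0.612,"dz":0,"yaw":0},{"claw":1,"dx":-0.438,"dy":-0.612,"dz":0,"yaw":0},{"claw":1,"dx":-0.438,"dy":-0.612,"dz":0,"yaw":0},{"claw":1,"dx":-0.438,"dy":-0.612,"dz":0,"yaw":0},{"claw":1,"dx":-0.438,"dy":-0.612,"dz":0,"yaw":0},{"claw":1,"dx":-0.438,"dy":-0.612,"dz":0,"yaw":0},{"claw":1,"dx":-0.438,"dy":-0.612,"dz":0.1,"yaw":0},{"claw":1,"dx":-0.438,"dy":-0.612,"dz":0.22,"yaw":0},{"claw":1,"dx":-0.438,"dy":-0.612,"dz":0.22,"yaw":0},{"claw":1,"dx":-0.438,"dy":-0.612,"dz":0.22,"yaw":0}])

```text
time: 3.2
tool_pos: [0.4601, -0.2216, 0.0959]
tool_rot: [0.001, 0.357, 0.934, -0.0]
contact_force: [0.5, 0.2, 0.8]
gripper_width: 0.001
grasp_force: 0.0
```

```bash
python3 - <<'E'
from h import *
u,a,im=pot()
d=(W-u)/np.linalg.norm(W-u); print(np.linalg.norm(W-u))
t=W-d*(.053+.0145); go(t[0],t[1],.09,48)
cv2.imwrite("pics/t1.png",cv2.resize(im[110:250,230:390,::-1],None,fx=4,fy=4,interpolation=2))
E
```

```text
top free [ 0.5233 -0.148   0.0489] r53 [ 0.524 -0.148] off [-29.4 -32.2] handle deg 75.6 rmax 0.113 106
0.04359306045108925
t 3.25 pos [ 0.4608 -0.2223  0.097 ] ydeg 48.11 move [0.006 0.147 0.014] yaw 0.001 F [-0.1  -0.28 -0.07] grip -0.0 j6 -1.43
```

View pics/t1.png

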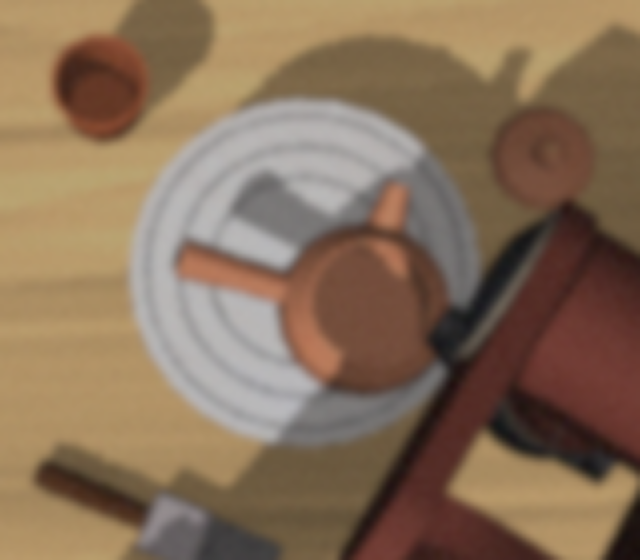

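The pot is at rest and the fingertip waits behind it at lower right, about 28 mm away. The path is clear, so I push slowly towards the wheel axis.

Emit:
send_rows(increments=[{"claw":1,"dx":0.006,"dy":0.02,"dz":0.008,"yaw":0},{"claw":1,"dx":0.006,"dy":0.035,"dz":0.008,"yaw":0},{"claw":1,"dx":0.006,"dy":0.042,"dz":0.008,"yaw":0},{"claw":1,"dx":0.006,"dy":0.048,"dz":0.008,"yaw":0},{"claw":1,"dx":0.006,"dy":0.054,"dz":0.008,"yaw":0},{"claw":1,"dx":0.006,"dy":0.06,"dz":0.008,"yaw":0},{"claw":1,"dx":0.006,"dy":0.066,"dz":0.008,"yaw":0},{"claw":1,"dx":0.006,"dy":0.072,"dz":0.008,"yaw":0},{"claw":1,"dx":0.006,"dy":0.078,"dz":0.008,"yaw":0},{"claw":1,"dx":0.006,"dy":0.084,"dz":0.008,"yaw":0}])

```text
time: 4.5
tool_pos: [0.4845, -0.189, 0.0897]
tool_rot: [-0.0, 0.358, 0.934, -0.0]
contact_force: [-0.7, -1.5, 1.1]
gripper_width: -0.0
grasp_force: 0.8
```

```bash
python3 - <<'E'
from h import *
u,a,im=pot()
d=(W-u)/np.linalg.norm(W-u); print(np.linalg.norm(W-u),np.degrees(np.arctan2(d[1],d[0])))
t=W-d*(.053+.0145); go(t[0],t[1],.093,48)
E
```

```text
top free [ 0.5288 -0.1661  0.0595] r53 [ 0.5291 -0.1793] off [-24.3 -63.5] handle deg 112.5 rmax 0.144 456
0.06798134490594608 69.08177543033582
t 4.55 pos [ 0.4846 -0.1887  0.0897] ydeg 48.02 move [-0.053  0.074 -0.007] yaw 0.0 F [-1.04 -0.29 -0.73] grip -0.0 j6 -1.35
```

```bash
sed -i 's/(hsv\[:,:,0\]<=14)/(hsv[:,:,0]<=14)\&(hsv[:,:,0]>=5)/; s/int(.13\*sc)/int(.125*sc)/' h.py; python3 - <<'E'
from h import *
u,a,im=pot()
d=(W-u)/np.linalg.norm(W-u); print(np.linalg.norm(W-u),np.degrees(np.arctan2(d[1],d[0])))
hsv=cv2.cvtColor(im,cv2.COLOR_RGB2HSV)
m=((hsv[:,:,0]<=14)&(hsv[:,:,0]>=5)&(hsv[:,:,1]>85))[110:250,230:390]
o=im[110:250,230:390,::-1].copy(); o2=o.copy(); o2[m]=(255,0,0)
cv2.imwrite("pics/t2.png",cv2.resize(np.hstack([o,o2]),None,fx=2.5,fy=2.5,interpolation=2))
E
```

```text
top free [ 0.5219 -0.1262  0.0326] r53 [ 0.5246 -0.1552] off [-28.8 -39.4] handle deg 77.0 rmax 0.122 129
0.04876481128312793 53.816212526703524
```

View pics/t2.png

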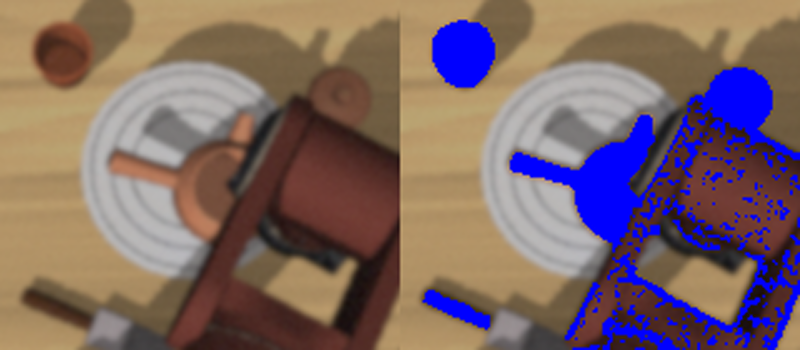

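The arm hides half the pot here. I push on by dead reckoning, stop about 6 mm short, then back off and measure.

Emit:
send_rows(increments=[{"claw":1,"dx":-0.002,"dy":0.006,"dz":0,"yaw":0},{"claw":1,"dx":-0.003,"dy":0.012,"dz":0,"yaw":0},{"claw":1,"dx":-0.004,"dy":0.018,"dz":0,"yaw":0},{"claw":1,"dx":-0.004,"dy":0.024,"dz":0,"yaw":0},{"claw":1,"dx":-0.004,"dy":0.03,"dz":0,"yaw":0},{"claw":1,"dx":-0.004,"dy":0.036,"dz":0,"yaw":0},{"claw":1,"dx":-0.004,"dy":0.042,"dz":0,"yaw":0},{"claw":1,"dx":-0.004,"dy":0.048,"dz":0,"yaw":0},{"claw":1,"dx":-0.004,"dy":0.052,"dz":0,"yaw":0},{"claw":1,"dx":-0.004,"dy":0.052,"dz":0,"yaw":0}])

```text
time: 5.85
tool_pos: [0.5036, -0.1705, 0.0897]
tool_rot: [0.0, 0.358, 0.934, 0.0]
contact_force: [0.2, -0.4, -0.8]
gripper_width: 0.003
grasp_force: 0.2
```

Emit:
send_rows(increments=[{"claw":1,"dx":0,"dy":-0.1,"dz":0,"yaw":0},{"claw":1,"dx":0,"dy":-0.16,"dz":0,"yaw":0},{"claw":1,"dx":0,"dy":-0.16,"dz":0,"yaw":0},{"claw":1,"dx":0,"dy":-0.16,"dz":0,"yaw":0}])

```text
time: 6.35
tool_pos: [0.4503, -0.2299, 0.0898]
tool_rot: [0.0, 0.358, 0.934, 0.0]
contact_force: [0.7, 0.5, 0.1]
gripper_width: 0.003
grasp_force: 0.0
```

```bash
python3 - <<'E'
from h import *
u,a,im=pot()
d=(W-u)/np.linalg.norm(W-u); print(np.linalg.norm(W-u),np.degrees(np.arctan2(d[1],d[0])))
t=W-d*(.053+.0145); go(t[0],t[1],.09,48)
E
```

```text
top free [ 0.5411 -0.1278  0.0494] r53 [ 0.5414 -0.1274] off [-12.  -11.6] handle deg 78.4 rmax 0.115 112
0.016701321362575627 43.87889880956484
t 6.4 pos [ 0.4505 -0.2297  0.0898] ydeg 48.05 move [ 0.009  0.172 -0.   ] yaw 0.001 F [-0.08  0.11 -0.7 ] grip 0.0 j6 -1.46
```

The pot ended about 17 mm off by the top camera, which is more than expected. I check this with the wrist camera.

```bash
python3 -c "
from h import *
go(.443,-.116,.25,90)"
```

```text
t 6.4 pos [ 0.4505 -0.2297  0.0898] ydeg 48.05 move [ 0.163  0.159 -0.32 ] yaw -0.488 F [-0.08  0.11 -0.7 ] grip 0.0 j6 -1.46
```

Emit:
send_rows(increments=[{"claw":1,"dx":0,"dy":0,"dz":-0.12,"yaw":0},{"claw":1,"dx":0,"dy":0,"dz":-0.24,"yaw":-0.1},{"claw":1,"dx":0.163,"dy":0.159,"dz":-0.32,"yaw":-0.488},{"claw":1,"dx":0.163,"dy":0.159,"dz":-0.32,"yaw":-0.488},{"claw":1,"dx":0.163,"dy":0.159,"dz":-0.32,"yaw":-0.488},{"claw":1,"dx":0.163,"dy":0.159,"dz":-0.32,"yaw":-0.488},{"claw":1,"dx":0.163,"dy":0.159,"dz":-0.32,"yaw":-0.488},{"claw":1,"dx":0.163,"dy":0.159,"dz":-0.32,"yaw":-0.488},{"claw":1,"dx":0.163,"dy":0.159,"dz":-0.32,"yaw":-0.488}])

```text
time: 7.52
tool_pos: [0.4424, -0.117, 0.2493]
tool_rot: [-0.0, 0.001, 1.0, 0.0]
contact_force: [-0.0, -0.4, -1.7]
gripper_width: -0.002
grasp_force: 0.0
```

```bash
python3 - <<'E'
from h import *
go(.443,-.116,.25,90)
u,a,im=pot("wrist")
K,T=cam("wrist"); c=proj(K,T,[*W,.075]); print("wheel px",c)
hsv=cv2.cvtColor(im,cv2.COLOR_RGB2HSV)
S=(hsv[:,:,1]<60)&(hsv[:,:,2]>60)
m=((hsv[:,:,0]<=14)&(hsv[:,:,0]>=5)&(hsv[:,:,1]>85))
o=im[:,:,::-1].copy();o2=o.copy();o2[m]=(255,0,0);o2[S]=(0,255,0)
cv2.imwrite("pics/w1.png",np.hstack([o,o2])[:, :].copy() if 0 else cv2.resize(np.hstack([o,o2]),(800,300),interpolation=3))
u2,_,_=pot()
E
```

```text
t 7.53 pos [ 0.4424 -0.117   0.2493] ydeg 89.87 move [-0.001  0.002 -0.001] yaw -0.002 F [-0.01 -0.4  -1.73] grip -0.0 j6 -1.99Traceback (most recent call last):
  File "<stdin>", line 3, in <module>
  File "h.py", line 32, in pot
    P=ray(K,T,max(cv2.findContours(B,0,1)[0],key=cv2.contourArea)[:,0],.107)
              ~~~^^^^^^^^^^^^^^^^^^^^^^^^^^^^^^^^^^^^^^^^^^^^^^^^
ValueError: max() iterable argument is empty
```

```bash
python3 - <<'E'
from h import *
K,T=cam("wrist"); im=manip.grab_frame("wrist"); np.save("w1.npy",im)
print("wheel px",proj(K,T,[*W,.075]))
hsv=cv2.cvtColor(im,cv2.COLOR_RGB2HSV)
S=(hsv[:,:,1]<60)&(hsv[:,:,2]>60)
m=((hsv[:,:,0]<=14)&(hsv[:,:,0]>=5)&(hsv[:,:,1]>85))
o=im[:,:,::-1].copy();o2=o.copy();o2[m]=(255,0,0);o2[S]=(0,255,0)
cv2.imwrite("pics/w1.png",cv2.resize(np.hstack([o,o2]),(800,300),interpolation=3))
u2,_,_=pot()
E
```

```text
wheel px [274.72091992 272.68404315]Traceback (most recent call last):
  File "<stdin>", line 9, in <module>
  File "h.py", line 32, in pot
    P=ray(K,T,max(cv2.findContours(B,0,1)[0],key=cv2.contourArea)[:,0],.107)
              ~~~^^^^^^^^^^^^^^^^^^^^^^^^^^^^^^^^^^^^^^^^^^^^^^^^
ValueError: max() iterable argument is empty
```

View pics/w1.png

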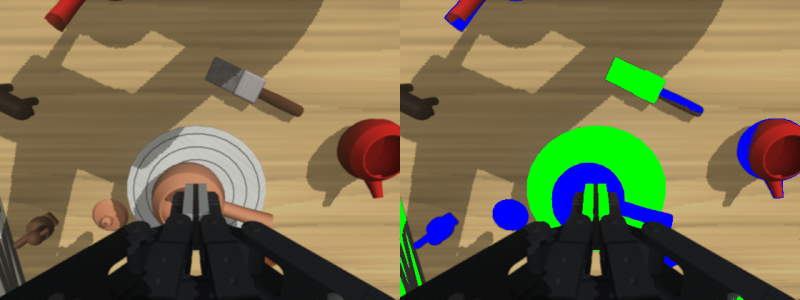

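The wrist image has +x downwards, so the fingers hide the pot's far side. The shut fingertips look only about 17 mm thick. I move the tool to the +x side for a clear view.

Emit:
send_rows(increments=[{"claw":1,"dx":-0.37,"dy":0,"dz":0,"yaw":0},{"claw":1,"dx":-0.37,"dy":0,"dz":0,"yaw":0},{"claw":1,"dx":-0.37,"dy":0,"dz":0,"yaw":0},{"claw":1,"dx":-0.37,"dy":0,"dz":0,"yaw":0},{"claw":1,"dx":-0.37,"dy":0,"dz":0,"yaw":0}])

```text
time: 8.3
tool_pos: [0.6272, -0.1169, 0.2492]
tool_rot: [-0.001, 0.0, 1.0, 0.0]
contact_force: [-0.5, -0.2, -0.0]
gripper_width: 0.001
grasp_force: 0.0
```

```bash
cat >> h.py <<'E'
def wheel(n="wrist"):
    K,T=cam(n); im=manip.grab_frame(n); hsv=cv2.cvtColor(im,cv2.COLOR_RGB2HSV)
    S=((hsv[:,:,1]<60)&(hsv[:,:,2]>60)).astype(np.uint8)
    c=np.int32(proj(K,T,[*W,.075])); sc=K[0,0]/np.linalg.norm(T[:3,3]-[*W,.075])
    k=np.zeros_like(S);cv2.circle(k,[int(v) for v in c],int(.135*sc),1,-1)
    S=cv2.morphologyEx(S*k,cv2.MORPH_OPEN,np.ones((3,3)))
    h=cv2.convexHull(max(cv2.findContours(S,0,1)[0],key=cv2.contourArea))[:,0]
    P=ray(K,T,h,.075); v=circ(P); print("wheel",n,v.round(4),"px",c)
    return v[:2],im
E
python3 - <<'E'
from h import *
v,im=wheel()
cv2.imwrite("pics/w2.png",im[:,:,::-1])
u,a,_=pot("wrist"); print("rel wrist wheel mm",(u-v)*1000)
E
```

```text
wheel wrist [ 0.553  -0.116   0.1089] px [274 101]
wrist free [ 0.5408 -0.1276  0.0517] r53 [ 0.541  -0.1275] off [-12.4 -11.7] handle deg 78.3 rmax 0.118 1241
rel wrist wheel mm [-11.96384552 -11.49342679]
```

View pics/w2.png

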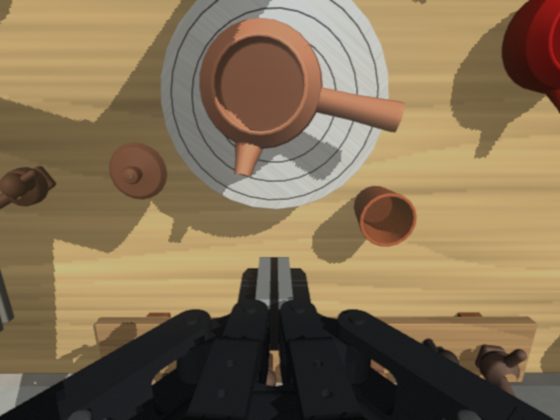

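Wrist and top cameras agree: the pot is off by (-12, -11.6) mm with its handle at 78°. Next I swing the handle about 100° anticlockwise, with the fingertip following an arc of radius 92 mm about the wheel axis.

Emit:
send_rows(increments=[{"claw":1,"dx":0.044,"dy":0.156,"dz":0,"yaw":0},{"claw":1,"dx":0.044,"dy":0.156,"dz":0,"yaw":0},{"claw":1,"dx":0.044,"dy":0.156,"dz":0.1,"yaw":0},{"claw":1,"dx":0.044,"dy":0.156,"dz":0.2,"yaw":0},{"claw":1,"dx":0.044,"dy":0.156,"dz":0.314,"yaw":0},{"claw":1,"dx":0.044,"dy":0.156,"dz":0.314,"yaw":0}])

```text
time: 9.15
tool_pos: [0.6009, -0.0384, 0.088]
tool_rot: [-0.005, 0.001, 1.0, 0.001]
contact_force: [-0.7, -0.8, 0.0]
gripper_width: -0.0
grasp_force: 0.0
```

```bash
python3 - <<'E'
from h import *
go(.605,-.039,.092,90)
p=manip.state()["tool_pos"][:2]-W; th=np.degrees(np.arctan2(p[1],p[0])); r=np.hypot(*p); print(th,r)
for k in range(1,39):
    q=r*np.array([np.cos(np.radians(th+3*k)),np.sin(np.radians(th+3*k))])-p
    print(k,round(-q[0]/.5,3),round(q[1]/.5,3),end=" | ")
E
```

```text
t 9.15 pos [ 0.6009 -0.0384  0.088 ] ydeg 89.93 move [-0.008 -0.001 -0.008] yaw -0.001 F [-0.71 -0.78  0.01] grip -0.0 j6 -1.76
58.462765538736186 0.09078161307041109
1 0.008 0.005 | 2 0.017 0.009 | 3 0.025 0.013 | 4 0.034 0.016 | 5 0.043 0.019 | 6 0.052 0.022 | 7 0.062 0.024 | 8 0.071 0.025 | 9 0.081 0.026 | 10 0.09 0.027 | 11 0.1 0.027 | 12 0.109 0.026 | 13 0.119 0.025 | 14 0.128 0.024 | 15 0.137 0.022 | 16 0.146 0.019 | 17 0.155 0.016 | 18 0.164 0.013 | 19 0.173 0.009 | 20 0.181 0.005 | 21 0.19 0.0 | 22 0.198 -0.005 | 23 0.205 -0.011 | 24 0.213 -0.017 | 25 0.22 -0.023 | 26 0.227 -0.03 | 27 0.233 -0.037 | 28 0.239 -0.044 | 29 0.245 -0.052 | 30 0.25 -0.06 | 31 0.254 -0.068 | 32 0.259 -0.076 | 33 0.263 -0.085 | 34 0.266 -0.094 | 35 0.269 -0.103 | 36 0.271 -0.112 | 37 0.273 -0.122 | 38 0.275 -0.131 |
```

Emit:
send_rows(increments=[{"claw":1,"dx":0.008,"dy":0.005,"dz":0,"yaw":0},{"claw":1,"dx":0.017,"dy":0.009,"dz":0,"yaw":0},{"claw":1,"dx":0.025,"dy":0.013,"dz":0,"yaw":0},{"claw":1,"dx":0.034,"dy":0.016,"dz":0,"yaw":0},{"claw":1,"dx":0.043,"dy":0.019,"dz":0,"yaw":0},{"claw":1,"dx":0.052,"dy":0.022,"dz":0,"yaw":0},{"claw":1,"dx":0.062,"dy":0.024,"dz":0,"yaw":0},{"claw":1,"dx":0.071,"dy":0.025,"dz":0,"yaw":0},{"claw":1,"dx":0.081,"dy":0.026,"dz":0,"yaw":0},{"claw":1,"dx":0.09,"dy":0.027,"dz":0,"yaw":0},{"claw":1,"dx":0.1,"dy":0.027,"dz":0,"yaw":0},{"claw":1,"dx":0.109,"dy":0.026,"dz":0,"yaw":0},{"claw":1,"dx":0.119,"dy":0.025,"dz":0,"yaw":0},{"claw":1,"dx":0.128,"dy":0.024,"dz":0,"yaw":0},{"claw":1,"dx":0.137,"dy":0.022,"dz":0,"yaw":0},{"claw":1,"dx":0.146,"dy":0.019,"dz":0,"yaw":0},{"claw":1,"dx":0.155,"dy":0.016,"dz":0,"yaw":0},{"claw":1,"dx":0.164,"dy":0.013,"dz":0,"yaw":0},{"claw":1,"dx":0.173,"dy":0.009,"dz":0,"yaw":0},{"claw":1,"dx":0.181,"dy":0.005,"dz":0,"yaw":0}])

```text
time: 11.65
tool_pos: [0.5147, -0.0364, 0.0927]
tool_rot: [0.0, 0.0, 1.0, 0.0]
contact_force: [0.1, -0.2, -1.5]
gripper_width: -0.001
grasp_force: 0.1
```

```bash
python3 - <<'E'
from h import *
go(.605,-.039,.092,90)
im=manip.grab_frame("scene"); cv2.imwrite("pics/s2.png",cv2.resize(im[120:320,140:400,::-1],None,fx=3,fy=3,interpolation=2))
E
```

```text
t 11.65 pos [ 0.5147 -0.0364  0.0927] ydeg 89.95 move [-0.181 -0.005  0.001] yaw -0.001 F [ 0.12 -0.19 -1.49] grip -0.0 j6 -1.78
```

View pics/s2.png

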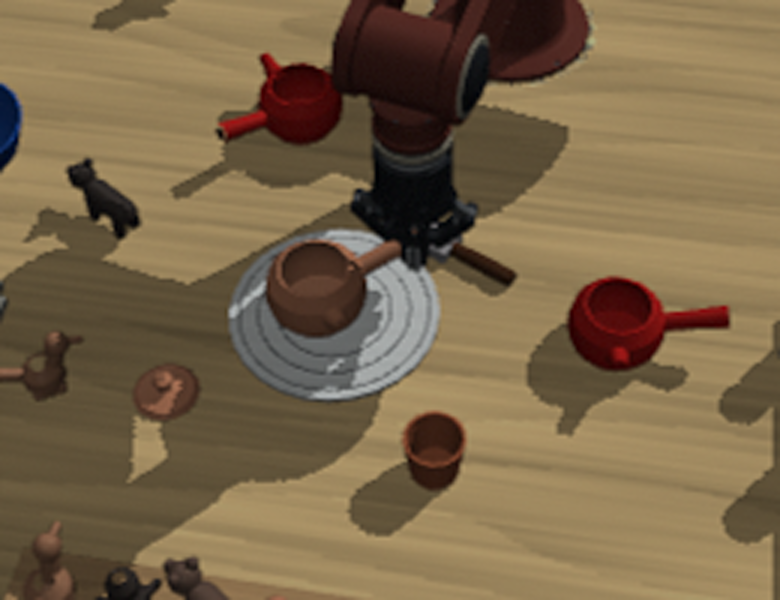

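The fingertip is pushing the handle and pot and wheel turn together, about halfway round. I continue the arc.

Emit:
send_rows(increments=[{"claw":1,"dx":0.009,"dy":-0.005,"dz":0,"yaw":0},{"claw":1,"dx":0.017,"dy":-0.01,"dz":0,"yaw":0},{"claw":1,"dx":0.024,"dy":-0.016,"dz":0,"yaw":0},{"claw":1,"dx":0.032,"dy":-0.022,"dz":0,"yaw":0},{"claw":1,"dx":0.039,"dy":-0.028,"dz":0,"yaw":0},{"claw":1,"dx":0.046,"dy":-0.035,"dz":0,"yaw":0},{"claw":1,"dx":0.052,"dy":-0.042,"dz":0,"yaw":0},{"claw":1,"dx":0.058,"dy":-0.049,"dz":0,"yaw":0},{"claw":1,"dx":0.064,"dy":-0.057,"dz":0,"yaw":0},{"claw":1,"dx":0.069,"dy":-0.065,"dz":0,"yaw":0},{"claw":1,"dx":0.073,"dy":-0.073,"dz":0,"yaw":0},{"claw":1,"dx":0.075,"dy":-0.077,"dz":0,"yaw":0},{"claw":1,"dx":0.077,"dy":-0.081,"dz":0,"yaw":0},{"claw":1,"dx":0.077,"dy":-0.081,"dz":0,"yaw":0}])

```text
time: 13.45
tool_pos: [0.4765, -0.0768, 0.0927]
tool_rot: [-0.0, 0.0, 1.0, -0.0]
contact_force: [0.1, 0.6, 0.8]
gripper_width: -0.002
grasp_force: 0.0
```

```bash
python3 - <<'E'
from h import *
go(.605,-.039,.092,90)
pot()
E
```

```text
t 13.45 pos [ 0.4765 -0.0768  0.0927] ydeg 89.95 move [-0.257  0.076  0.001] yaw -0.001 F [0.11 0.55 0.83] grip -0.0 j6 -1.88
top free [ 0.5813 -0.1361  0.0342] r53 [ 0.6052 -0.145 ] off [ 51.8 -29.2] handle deg 117.4 rmax 0.09 33
```

Emit:
send_rows(increments=[{"claw":1,"dx":0,"dy":0.06,"dz":0,"yaw":0},{"claw":1,"dx":0,"dy":0.06,"dz":-0.1,"yaw":0},{"claw":1,"dx":0,"dy":0.06,"dz":-0.2,"yaw":0},{"claw":1,"dx":-0.302,"dy":-0.08,"dz":-0.316,"yaw":0},{"claw":1,"dx":-0.302,"dy":-0.08,"dz":-0.316,"yaw":0},{"claw":1,"dx":-0.302,"dy":-0.08,"dz":-0.316,"yaw":0},{"claw":1,"dx":-0.302,"dy":-0.08,"dz":-0.316,"yaw":0},{"claw":1,"dx":-0.302,"dy":-0.08,"dz":-0.316,"yaw":0},{"claw":1,"dx":-0.302,"dy":-0.08,"dz":-0.316,"yaw":0}])

```text
time: 14.62
tool_pos: [0.6264, -0.1161, 0.2502]
tool_rot: [-0.001, 0.0, 1.0, 0.0]
contact_force: [-1.0, 0.2, -0.3]
gripper_width: -0.002
grasp_force: 0.0
```

```bash
python3 - <<'E'
from h import *
v,im=wheel()
u,a,_=pot("wrist"); go(.605,-.039,.092,90)
E
```

```text
wheel wrist [ 0.5529 -0.116   0.1089] px [273 101]
wrist free [ 0.5629 -0.1289  0.0519] r53 [ 0.563  -0.1288] off [  9.6 -13. ] handle deg 162.9 rmax 0.09 280
t 14.72 pos [ 0.6266 -0.1162  0.2506] ydeg 89.98 move [0.043 0.154 0.317] yaw -0.0 F [-0.47 -0.73 -0.59] grip -0.0 j6 -1.87
```

The pot is now off by (9.6, -13) mm with its handle at about 163°. I centre it by pushing along 126.5°, from the side that has neither spout nor handle, with the same finger face as before. That face's contact offset is known, about 57 mm from TCP to pot axis.

Emit:
send_rows(increments=[{"claw":1,"dx":0.017,"dy":-0.174,"dz":0,"yaw":-0.425},{"claw":1,"dx":0.017,"dy":-0.174,"dz":0,"yaw":-0.425},{"claw":1,"dx":0.017,"dy":-0.174,"dz":0,"yaw":-0.425},{"claw":1,"dx":0.017,"dy":-0.174,"dz":0.1,"yaw":-0.425},{"claw":1,"dx":0.017,"dy":-0.174,"dz":0.2,"yaw":-0.425},{"claw":1,"dx":0.017,"dy":-0.174,"dz":0.32,"yaw":-0.425},{"claw":1,"dx":0.017,"dy":-0.174,"dz":0.32,"yaw":-0.425},{"claw":1,"dx":0.017,"dy":-0.174,"dz":0.32,"yaw":-0.425}])

```text
time: 15.72
tool_pos: [0.62, -0.2042, 0.0933]
tool_rot: [0.001, -0.313, 0.95, -0.001]
contact_force: [0.4, 0.1, 1.2]
gripper_width: 0.001
grasp_force: 0.0
```

```bash
python3 - <<'E'
from h import *
u,a,_=pot()
go(.5875,-.1619,.092,126.5)
E
```

```text
Traceback (most recent call last):
  File "h.py", line 32, in pot
    P=ray(K,T,max(cv2.findContours(B,0,1)[0],key=cv2.contourArea)[:,0],.107)
              ~~~^^^^^^^^^^^^^^^^^^^^^^^^^^^^^^^^^^^^^^^^^^^^^^^^
ValueError: max() iterable argument is empty
```

Emit:
send_rows(increments=[{"claw":1,"dx":0,"dy":0.03,"dz":0,"yaw":0},{"claw":1,"dx":0,"dy":0.05,"dz":0,"yaw":0},{"claw":1,"dx":0,"dy":0.056,"dz":0,"yaw":0},{"claw":1,"dx":0,"dy":0.062,"dz":0,"yaw":0},{"claw":1,"dx":0,"dy":0.068,"dz":0,"yaw":0},{"claw":1,"dx":0,"dy":0.074,"dz":0,"yaw":0},{"claw":1,"dx":0,"dy":0.08,"dz":0,"yaw":0},{"claw":1,"dx":0,"dy":0.086,"dz":0,"yaw":0},{"claw":1,"dx":0,"dy":0.092,"dz":0,"yaw":0},{"claw":1,"dx":0,"dy":0.098,"dz":0,"yaw":0},{"claw":1,"dx":0,"dy":0.103,"dz":0,"yaw":0},{"claw":1,"dx":0,"dy":0.103,"dz":0,"yaw":0}])

```text
time: 17.27
tool_pos: [0.5881, -0.1621, 0.0906]
tool_rot: [-0.0, -0.313, 0.95, 0.0]
contact_force: [0.8, -0.3, -0.2]
gripper_width: 0.002
grasp_force: 0.3
```

```bash
python3 - <<'E'
from h import *
go(.5875,-.1619,.092,126.5)
go(.64,-.116,.25,90)
E
```

```text
t 17.27 pos [ 0.5881 -0.1621  0.0906] ydeg 126.49 move [ 0.001  0.001 -0.003] yaw -0.0 F [ 0.78 -0.28 -0.21] grip 0.0 j6 -2.6
t 17.27 pos [ 0.5881 -0.1621  0.0906] ydeg 126.49 move [-0.138  0.013 -0.319] yaw 0.425 F [ 0.78 -0.28 -0.21] grip 0.0 j6 -2.6
```

Emit:
send_rows(increments=[{"claw":1,"dx":0,"dy":-0.08,"dz":0,"yaw":0},{"claw":1,"dx":0,"dy":-0.08,"dz":-0.1,"yaw":0},{"claw":1,"dx":0,"dy":-0.08,"dz":-0.22,"yaw":0},{"claw":1,"dx":-0.17,"dy":-0.01,"dz":-0.42,"yaw":0.425},{"claw":1,"dx":-0.17,"dy":-0.01,"dz":-0.42,"yaw":0.425},{"claw":1,"dx":-0.17,"dy":-0.01,"dz":-0.42,"yaw":0.425},{"claw":1,"dx":-0.17,"dy":-0.01,"dz":-0.42,"yaw":0.425},{"claw":1,"dx":-0.17,"dy":-0.01,"dz":-0.42,"yaw":0.425}])

```text
time: 18.27
tool_pos: [0.6594, -0.1154, 0.3004]
tool_rot: [-0.0, -0.0, 1.0, 0.0]
contact_force: [0.0, 0.6, 0.6]
gripper_width: -0.0
grasp_force: 0.0
```

```bash
python3 - <<'E'
from h import *
v,im=wheel()
cv2.imwrite("pics/w3.png",im[:,:,::-1])
u,a,_=pot("wrist"); go(.605,-.039,.092,90)
E
```

```text
wheel wrist [ 0.5532 -0.116   0.109 ] px [272  68]
wrist free [ 0.5536 -0.1169  0.0516] r53 [ 0.5537 -0.1167] off [ 0.3 -0.9] handle deg nan rmax 0.073 0
t 18.38 pos [ 0.6592 -0.1158  0.3   ] ydeg 90.02 move [0.108 0.153 0.416] yaw 0.0 F [ 0.63  0.51 -0.3 ] grip -0.0 j6 -1.86
```

View pics/w3.png

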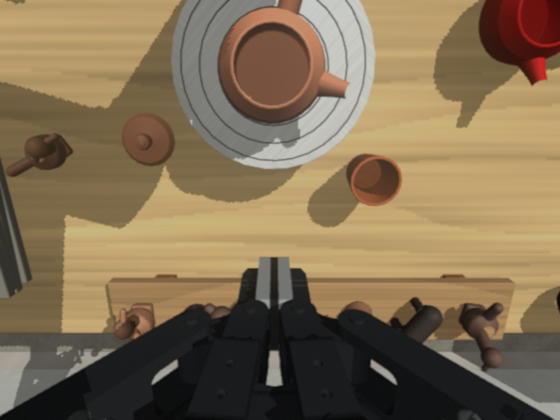

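The pot is within 1 mm of the axis: pot centre at (272,64), spout tip at (346,89), handle leaving the top at about (291,5). The spout stands at about 70° and should be at 90°. I now push the handle from its +y side towards -y.

Emit:
send_rows(increments=[{"claw":1,"dx":0.398,"dy":0.172,"dz":0,"yaw":0},{"claw":1,"dx":0.398,"dy":0.172,"dz":0,"yaw":0},{"claw":1,"dx":0.398,"dy":0.172,"dz":0,"yaw":0},{"claw":1,"dx":0.398,"dy":0.172,"dz":0,"yaw":0},{"claw":1,"dx":0.398,"dy":0.172,"dz":0,"yaw":0},{"claw":1,"dx":0.398,"dy":0.172,"dz":0.12,"yaw":0},{"claw":1,"dx":0.398,"dy":0.172,"dz":0.24,"yaw":0},{"claw":1,"dx":0.398,"dy":0.172,"dz":0.36,"yaw":0},{"claw":1,"dx":0.398,"dy":0.172,"dz":0.416,"yaw":0},{"claw":1,"dx":0.398,"dy":0.172,"dz":0.416,"yaw":0}])

```text
time: 19.62
tool_pos: [0.4587, -0.0296, 0.0895]
tool_rot: [-0.003, 0.001, 1.0, 0.001]
contact_force: [-0.2, 0.3, -0.7]
gripper_width: -0.0
grasp_force: 0.0
```

```bash
python3 - <<'E'
from h import *
go(.46,-.099,.092,90)
T=np.eye(4);T[:3,:3]=np.diag([-1,1,-1.]);T[:3,3]=[.6593,-.1157,.3]
p=manip.camera_params("wrist");T=T@p["tool_from_camera"]
d=ray(p["camera_matrix"],T,(345,89),.136)[0]-[.5537,-.1167];print(d,np.degrees(np.arctan2(d[1],d[0])))
E
```

```text
t 19.62 pos [ 0.4587 -0.0296  0.0895] ydeg 89.94 move [-0.003 -0.139 -0.005] yaw -0.001 F [-0.16  0.32 -0.74] grip -0.0 j6 -1.8
[0.02130525 0.06706497] 72.37595092076945
```

Spout at 72°, at a plausible 70 mm radius, so the handle is at 162°. I push 69 mm in -y.

Emit:
send_rows(increments=[{"claw":1,"dx":0,"dy":-0.03,"dz":0,"yaw":0},{"claw":1,"dx":0,"dy":-0.05,"dz":0,"yaw":0},{"claw":1,"dx":0,"dy":-0.056,"dz":0,"yaw":0},{"claw":1,"dx":0,"dy":-0.062,"dz":0,"yaw":0},{"claw":1,"dx":0,"dy":-0.068,"dz":0,"yaw":0},{"claw":1,"dx":0,"dy":-0.074,"dz":0,"yaw":0},{"claw":1,"dx":0,"dy":-0.08,"dz":0,"yaw":0},{"claw":1,"dx":0,"dy":-0.086,"dz":0,"yaw":0},{"claw":1,"dx":0,"dy":-0.092,"dz":0,"yaw":0},{"claw":1,"dx":0,"dy":-0.098,"dz":0,"yaw":0},{"claw":1,"dx":0,"dy":-0.104,"dz":0,"yaw":0},{"claw":1,"dx":0,"dy":-0.11,"dz":0,"yaw":0},{"claw":1,"dx":0,"dy":-0.116,"dz":0,"yaw":0},{"claw":1,"dx":0,"dy":-0.122,"dz":0,"yaw":0},{"claw":1,"dx":0,"dy":-0.128,"dz":0,"yaw":0},{"claw":1,"dx":0,"dy":-0.132,"dz":0,"yaw":0},{"claw":1,"dx":0,"dy":-0.135,"dz":0,"yaw":0},{"claw":1,"dx":0,"dy":-0.137,"dz":0,"yaw":0},{"claw":1,"dx":0,"dy":-0.137,"dz":0,"yaw":0}])

```text
time: 22.0
tool_pos: [0.4607, -0.0983, 0.0927]
tool_rot: [0.0, 0.0, 1.0, -0.0]
contact_force: [-0.3, -0.4, -0.1]
gripper_width: -0.0
grasp_force: 0.0
```

Emit:
send_rows(increments=[{"claw":1,"dx":0,"dy":0.06,"dz":0,"yaw":0},{"claw":1,"dx":0,"dy":0.1,"dz":-0.05,"yaw":0},{"claw":1,"dx":0,"dy":0.4,"dz":-0.35,"yaw":0},{"claw":1,"dx":0,"dy":0.6,"dz":-0.45,"yaw":0},{"claw":1,"dx":0,"dy":0.6,"dz":-0.45,"yaw":0},{"claw":1,"dx":0,"dy":0.6,"dz":-0.45,"yaw":0},{"claw":1,"dx":0,"dy":0.6,"dz":-0.45,"yaw":0},{"claw":1,"dx":0,"dy":0.6,"dz":-0.45,"yaw":0},{"claw":1,"dx":0,"dy":0.6,"dz":-0.45,"yaw":0}])

```text
time: 23.12
tool_pos: [0.4608, 0.2017, 0.3173]
tool_rot: [-0.0, -0.0, 1.0, -0.0]
contact_force: [-0.5, 0.6, -0.7]
gripper_width: 0.002
grasp_force: 0.0
```

```bash
python3 - <<'E'
from h import *
go(.46,-.099,.092,90)
v,_=wheel("top")
u,a,im=pot()
cv2.imwrite("pics/t5.png",cv2.resize(im[110:250,230:390,::-1],None,fx=4,fy=4,interpolation=2))
E
```

```text
t 23.12 pos [0.4608 0.2017 0.3173] ydeg 90.0 move [ 0.001 -0.601  0.451] yaw 0.0 F [-0.54  0.64 -0.71] grip 0.0 j6 -1.31
wheel top [ 0.5524 -0.1161  0.1104] px [305 176]
top free [ 0.5546 -0.1163  0.0493] r53 [ 0.5549 -0.116 ] off [ 1.5 -0.2] handle deg -176.2 rmax 0.116 114
```

View pics/t5.png

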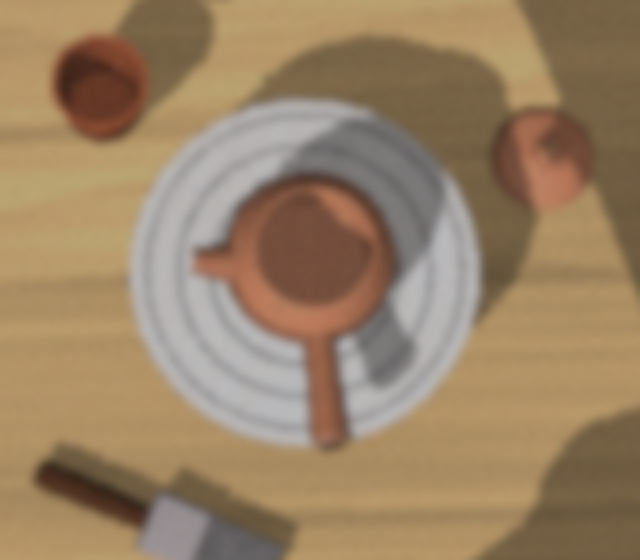

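The pot stands within about 3 mm of the wheel axis and its handle is about 4° off -x. Limits are 7 mm and 14°. The lid, cup and brush are unmoved in this view, and the arm is clear.

```bash
python3 -c "
from plant import manip
print(manip.job_done())"
```

```text
the job is handed in; nothing more can be done
None
```

I handed the job in with the teapot about 2–3 mm from the wheel's axis and its handle about 4° off the near-edge direction, both within limits by my last top-camera measurement; no verdict came back.

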